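# Latch the finished grey instrument case

### The arm

A 6-joint arm with a two-finger parallel gripper is mounted at the origin on the work surface. World frame = base frame: x ahead of the robot, y to its left, z up, the work surface at z = 0. Lengths are in m, angles in rad, forces in N, time in s.
With the tool pointing down it reaches from about 0.25 to 0.775 m from the base axis. Payload 4 kg.
Tool frame: the origin (TCP) lies at the very end of the fingers, on their centre line; the grasp point (between the pads) lies 19 mm behind it; z points along the fingers, y is the line along which they close (so a half turn about z gives the same grasp; the last joint's range is limited). The gripper opens to 94 mm and grips with 3 to 60 N. Pads are 16 mm wide; open, the fingers measure 119 mm over their backs; the gripper's body (75 mm by 177 mm) begins 78 mm behind the grasp point.
Start: joints at [1.169, 0.087, 1.371, -0, 1.684, -0.103], TCP at [0.162, 0.526, 0.206] pointing down, gripper open.
Joint ranges: [-3.1, 3.1], [-0.76, 2.03], [0.27, 2.55], [-1.08, 4.22], [0.17, 2.65], [-2.57, 2.57]. Speed limits (rad/s): [2.79, 2.79, 3.14, 3.14, 3.14, 3.14].

### API

Orientations are given as [roll, pitch, yaw] about the fixed x, y, z axes, in that order (R = Rz(yaw) Ry(pitch) Rx(roll)).
In Python, from bench import robot, vision gives the robot as it stands.
- The arm moves only by the shell command python3 -m crank 'ROWS'. ROWS is JSON, a list of rows, each a list of 3 entries, a list of its own where there are three numbers: the closure, from 0 (fully open) to 1 (shut), then the shift along the tool's x, y, z in m, then the turn, a rotation vector about the tool's x, y, z in degrees. A call has 1 to 8 rows; each row shifts and turns the commanded pose from where the row before left it, along the tool's axes as they then stand; what a row does not reach is not made up. A row lasts 1/10 s, in which the tool goes at most 50 mm and 8.59 degrees, less where a joint would pass 70% of its speed; a pose out of reach is approached as far as the arm can. A call with a gripper value outside its range is refused whole. The fingers move at their own pace and stop on an object; the grip force is fixed at half the most. Time passes only in rows, so rows that do not move let the fingers close. It gives the time, the measured TCP pose, the force, the opening and the grip force at its end, in the units of the state.
- robot.get_obs(): the state, without advancing time (a new reading comes with each control period).
- vision.snapshot(name): name is "scene" or "side" or "wrist"; returns a dict with "color" (400x640x3 uint8, red, green, blue), "z_map" (400x640 float32, m along the optical axis (not along the pixel's ray), 0 where there is no reading), "fx", "fy", "cx", "cy" (pixels), "R" (3x3) and "t" (3): a world point X has camera coordinates R X + t. Camera axes: x right, y down, z forward; pixel columns grow to the right and rows downward; lengths in m; the calibration is good to about 2 mm. The wrist camera is an equidistant fisheye: a pixel r from the principal point sees the ray r / f radians off the axis. A picture is of the moment at which its call begins.
- robot.close_job(): hands the job in; it is judged then, once.
The state is a dict: "time": time; "joint_positions": joint angles; "qvel": joint speeds; "joint_torque": joint torques, N m; "tool_pos": TCP position; "ee_rot": TCP orientation; "wrist_force": force on the tool from outside, world axes, zero at the start; "wrist_torque": the same for the moment, N m; "width": finger opening in m; "finger_force": force on a finger pad.
Only numpy, scipy, OpenCV 4.12 (cv2) and the standard library are available. Lean on these libraries where they do the work, as an engineer would, in place of code of your own. Each camera call takes 0.05 s, during which the arm holds its last target. There are 200 camera calls.

### The job

The grey steel case on the assembly bench is finished and lidded: swing its hook latch closed by the red knob until the hook is fully home in the yellow catch on the lid, then let go. The open blue case is still being worked on, so leave its hook as it stands.

Things in the scene. Friction and masses are not known exactly. Their poses are not given: they have to be found in the camera images.
- grey_hook (a joint): Hinge of the grey case's hook, vertical axis, rad: 0 = closed, at its stop with the end under the catch's lip; grows as it opens, clockwise from above, to a stop at 1.6. Starts at 0.9 to 1.5. Friction (0.1 N m, 1.5 N at the knob) keeps it where it is left; no spring. The hook is a flat steel arm 14 mm wide, 5 mm thick, reaching 114 mm from the pivot, 6 to 11 mm above the case's top.
- grey_knob (a point): Centre of the top of the upright round red knob on the grey case's hook arm, by which the hook is moved: diameter 16 mm, standing 35 mm above the arm, its top 46 mm above the case's top (106 mm above the bench), its axis 70 mm from the pivot. It can be grasped from above at any yaw.
- grey_pivot (a point): Hook's hinge axis at the top of the lidded grey case, 60 mm above the bench; case's axes, z up. Closed hook points along +y over the lid, open hook toward +x. The case, 160 (x) x 200 (y) x 60 mm, is fixed, centred at (+45, +78) mm from here. Yellow catch, 24 mm wide, 22 mm above the lid, is 100 mm along +y, its mouth to +x. Only the knob stands higher than 22 mm on the case.
- blue_knob (a point): Centre of the top of the like red knob on the hook of the other case, which is blue, of the same size, without its lid, a green circuit board showing inside. Its hook stands open and is to stay so. The two cases stand side by side, either one on the left.

How it is judged:
By the outcome, as a careful person would: the job done as asked, in the order asked, and still so for the second after the job is handed in, with the robot touching nothing.
It also fails if it takes over 32 s, if anything falls off the work surface, if the arm or the gripper's body presses on something with over 40 N, if the wrist force passes 120 N, or if a joint passes its speed limit or range.

## Working session

There is one attempt and no reset: what is moved stays moved. The work goes in short steps, Python scripts to look and compute and a shell command to move; the robot and the scene stay as the last step left them, time stands still between calls to the robot, and variables do not carry over. Pictures are saved under pics/ and viewed, at most 10 in all, crops included, and the job is handed in when it is done.

```bash
mkdir -p pics; cat > h.py <<'E'
import numpy as np, cv2
from bench import robot, vision
def red(s):
    h=cv2.cvtColor(s["color"],cv2.COLOR_RGB2HSV)
    m=(((h[...,0]<8)|(h[...,0]>172))&(h[...,1]>130)&(h[...,2]>60)).astype(np.uint8)
    return m
def pts(s,m):
    v,u=np.nonzero(m&(s["z_map"]>0)); z=s["z_map"][v,u]
    c=np.c_[(u-s["cx"])/s["fx"]*z,(v-s["cy"])/s["fy"]*z,z]
    return (c-s["t"])@np.array(s["R"])
E
python3 - <<'E'
from h import *
for n in ["scene","side"]:
    s=vision.snapshot(n); cv2.imwrite(f"pics/{n}0.png",s["color"][...,::-1])
    m=red(s); k,l,st,c=cv2.connectedComponentsWithStats(m)
    for i in range(1,k):
        if st[i,4]>15:
            p=pts(s,(l==i).astype(np.uint8)); print(n,c[i].round(),st[i,4],np.median(p,0).round(3) if len(p) else None, p.max(0).round(3) if len(p) else None)
print(robot.get_obs())
E
```

```text
scene [403. 165.] 100 [0.559 0.149 0.098] [0.564 0.157 0.111]
scene [276. 193.] 610 [ 0.389 -0.031  0.023] [0.432 0.003 0.031]
scene [241. 309.] 130 [ 0.562 -0.259  0.103] [ 0.566 -0.251  0.11 ]
side [282. 148.] 94 [0.555 0.149 0.096] [0.564 0.161 0.107]
side [256. 268.] 715 [ 0.382 -0.031  0.022] [0.439 0.001 0.028]
side [414. 295.] 139 [ 0.555 -0.259  0.101] [ 0.592 -0.247  0.107]
{'time': 0.1, 'joint_positions': array([ 1.16888720e+00,  8.79151568e-02,  1.37206904e+00, -1.77030104e-07,
        1.68359784e+00, -1.03127575e-01]), 'qvel': array([-0.00044962,  0.00011548, -0.00353188, -0.00078229, -0.00064358,
        0.00112616]), 'joint_torque': array([ 2.75434861e-03, -3.41253161e+01, -3.03301406e+01,  7.21857604e-02,
        3.04166204e-02, -1.12318696e-04]), 'tool_pos': array([0.16172546, 0.52518153, 0.20441989]), 'ee_rot': array([-3.13961383e+00, -2.04621026e-04,  2.84281088e+00]), 'wrist_force': array([0.43461561, 0.53030075, 0.35204975]), 'wrist_torque': array([ 0.03096909, -0.04179956, -0.02725668]), 'finger_force': 0.0, 'width': 0.09368292910761811}
```

View pics/scene0.png

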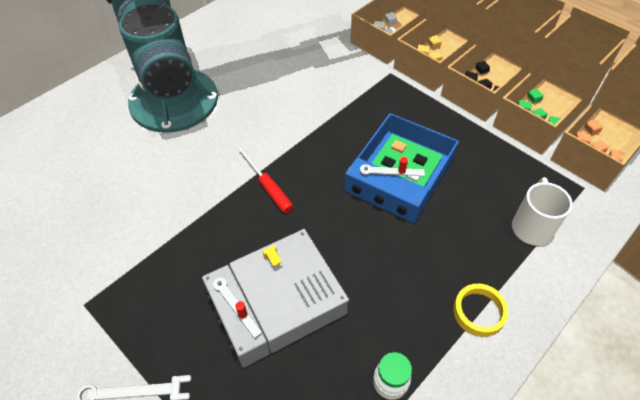

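View pics/side0.png

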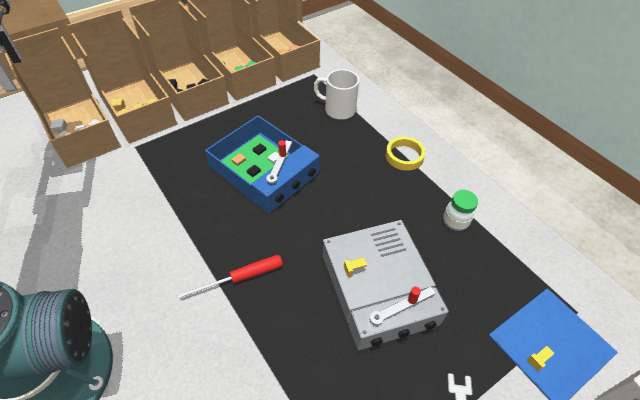

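The scene view shows the grey case front-left with its knob at (241,309), pivot at about (220,285) and catch at (272,256). In the side view they are at (414,295), (377,318) and (355,266). The blue case is behind it, with its knob at (403,165) in the scene view.

```bash
python3 - <<'E'
from h import *
def ray(s,u,v,z):
    R=np.array(s["R"]);o=-R.T@s["t"];d=R.T@[(u-s["cx"])/s["fx"],(v-s["cy"])/s["fy"],1];return (o+d*(z-o[2])/d[2]).round(4)
for n,pv in [("scene",(220,285)),("side",(377,318))]:
    s=vision.snapshot(n);c=s["color"]
    print(n,"pivot",ray(s,*pv,.072))
    h=cv2.cvtColor(c,cv2.COLOR_RGB2HSV); m=((abs(h[...,0].astype(int)-27)<6)&(h[...,1]>150)).astype(np.uint8)
    k,l,st,ce=cv2.connectedComponentsWithStats(m)
    for i in range(1,k):
        if st[i,4]>30:
            p=pts(s,(l==i).astype(np.uint8));print("yel",ce[i].round(),np.median(p,0).round(3),p.min(0).round(3),p.max(0).round(3))
    m=red(s);k,l,st,ce=cv2.connectedComponentsWithStats(m)
    for i in range(1,k):
        if 15<st[i,4]<300:
            p=pts(s,(l==i).astype(np.uint8)); print("axis",np.median(p,0).round(3)); v,u=np.nonzero(l==i);print("centre ray z~.088",ray(s,*ce[i],.090))
E
```

```text
scene pivot [ 0.4915 -0.2495  0.072 ]
yel [272. 255.] [ 0.517 -0.154  0.083] [ 0.5   -0.165  0.06 ] [ 0.538 -0.138  0.087]
yel [479. 308.] [0.821 0.044 0.023] [ 0.777  0.001 -0.002] [0.87  0.105 0.028]
axis [0.559 0.149 0.098]
centre ray z~.088 [0.5562 0.1533 0.09  ]
axis [ 0.562 -0.259  0.104]
centre ray z~.088 [ 0.5577 -0.2575  0.09  ]
side pivot [ 0.4887 -0.2499  0.072 ]
yel [404. 154.] [0.817 0.045 0.014] [ 0.781  0.002 -0.003] [0.865 0.087 0.025]
yel [355. 264.] [ 0.517 -0.153  0.081] [ 0.5   -0.164  0.077] [ 0.536 -0.138  0.084]
yel [542. 356.] [ 0.69  -0.444  0.027] [ 0.675 -0.455  0.02 ] [ 0.712 -0.433  0.031]
axis [0.555 0.149 0.096]
centre ray z~.088 [0.5568 0.1529 0.09  ]
axis [ 0.555 -0.259  0.1  ]
centre ray z~.088 [ 0.5585 -0.2575  0.09  ]
```

```bash
python3 -m crank '[[0,[-0.048,0.002,0],[0,0,5]],[0,[-0.048,0.002,0],[0,0,5]],[0,[-0.048,0.002,0],[0,0,5]],[0,[-0.048,0.002,0],[0,0,5]],[0,[-0.048,0.002,0],[0,0,5]],[0,[-0.048,0.002,0],[0,0,5]],[0,[-0.048,0.002,0],[0,0,5]],[0,[-0.048,0.002,0],[0,0,5]]]'
python3 -m crank '[[0,[-0.048,0.002,0],[0,0,5]],[0,[-0.048,0.002,0],[0,0,5]],[0,[-0.048,0.002,0],[0,0,5]],[0,[-0.048,0.002,0],[0,0,5]],[0,[-0.048,0.002,0],[0,0,5]],[0,[-0.048,0.002,0],[0,0,5]],[0,[-0.048,0.002,0],[0,0,5]],[0,[-0.048,0.002,0],[0,0,5]]]'
cat > d.py <<'E'
import sys
from h import *
from scipy.spatial.transform import Rotation as Ro
o=robot.get_obs();R=Ro.from_euler('xyz',o["ee_rot"]).as_matrix()
t=np.array([float(a) for a in sys.argv[1:4]])
print("pos",o["tool_pos"].round(4),"rpy",np.degrees(o["ee_rot"]).round(1),"shift",(R.T@(t-o["tool_pos"])).round(4),"F",o["wrist_force"].round(1),o["width"],o["time"])
E
python3 d.py .558 -.2575 .2
```

```text
time: 1.0
tool_pos: [0.4818, 0.3233, 0.205]
ee_rot: [-3.141, -0.0, 2.141]
wrist_force: [1.3, 0.3, -1.2]
width: 0.0938
finger_force: 0.0
time: 1.8
tool_pos: [0.5956, -0.036, 0.2049]
ee_rot: [-3.141, -0.0, 1.443]
wrist_force: [0.5, -0.4, 0.4]
width: 0.094
finger_force: 0.0
pos [ 0.5956 -0.036   0.2049] rpy [-180.    -0.    82.7] shift [-0.2245 -0.009   0.0048] F [ 0.5 -0.4  0.4] 0.09398348001543895 1.8
```

```bash
python3 -m crank '[[0,[-0.045,-0.002,0],[0,0,0]],[0,[-0.045,-0.002,0],[0,0,0]],[0,[-0.045,-0.002,0],[0,0,0]],[0,[-0.045,-0.002,0],[0,0,0]],[0,[-0.04,-0.001,0],[0,0,0]],[0,[0,0,0],[0,0,5]],[0,[0,0,0],[0,0,0]],[0,[0,0,0],[0,0,0]]]'
python3 d.py .558 -.2575 .084
python3 - <<'E'
from h import *
s=vision.snapshot("wrist");cv2.imwrite("pics/w1.png",s["color"][...,::-1])
R=np.array(s["R"]);o=-R.T@s["t"];f=s["fx"]
def ray(u,v,z):
    a=np.array([u-s["cx"],v-s["cy"]]);r=np.hypot(*a);th=r/f
    d=R.T@np.r_[np.sin(th)*a/r,np.cos(th)];return (o+d*(z-o[2])/d[2]).round(4)
m=red(s);k,l,st,ce=cv2.connectedComponentsWithStats(m)
for i in range(1,k):
    if st[i,4]>60: print(ce[i],st[i,:],ray(*ce[i],.1))
np.savez("w1.npz",R=R,t=s["t"],k=[f,s["cx"],s["cy"]])
E
```

```text
time: 2.6
tool_pos: [0.5593, -0.2509, 0.2052]
ee_rot: [-3.141, -0.001, 1.361]
wrist_force: [-0.6, 0.2, -0.5]
width: 0.0944
finger_force: 0.0
pos [ 0.5593 -0.2509  0.2052] rpy [-180.   -0.   78.] shift [-0.0068  0.0002  0.1212] F [-0.6  0.2 -0.5] 0.09435341211235722 2.6
[154.51556265  46.33200319] [ 119   32   70   29 1253] [ 0.4298 -0.0638  0.1   ]
[319.76510067 201.06711409] [312 190  16  23 298] [ 0.5588 -0.2548  0.1   ]
```

View pics/w1.png

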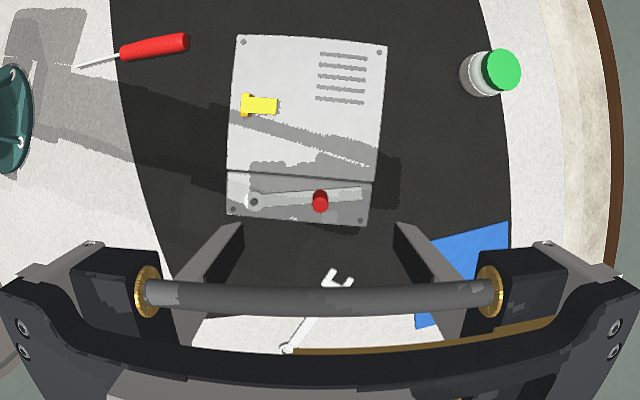

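The wrist view shows the knob at (320,201), just under the open fingers, the pivot at (252,201), and the catch at (258,105) with its mouth to the right. The case's yaw is about -16°. Next I go down over the knob.

```bash
python3 -m crank '[[0,[-0.006,0,0.03],[0,0,4]],[0,[0,0,0.03],[0,0,0]],[0,[0,0,0.03],[0,0,0]],[0,[0,0,0.03],[0,0,0]],[0,[0,0,0],[0,0,0]],[0,[0,0,0],[0,0,0]]]'
python3 -m crank '[[0.9,[0,0,0],[0,0,0]],[0.9,[0,0,0],[0,0,0]],[0.9,[0,0,0],[0,0,0]],[0.9,[0,0,0],[0,0,0]],[0.9,[0,0,0],[0,0,0]],[0.9,[0,0,0],[0,0,0]],[0.9,[0,0,0],[0,0,0]],[0.9,[0,0,0],[0,0,0]]]'
python3 d.py .558 -.2575 .084
```

```text
time: 3.25
tool_pos: [0.5582, -0.2561, 0.0856]
ee_rot: [-3.141, -0.0, 1.291]
wrist_force: [0.6, 0.3, 0.6]
width: 0.094
finger_force: 0.0
time: 4.05
tool_pos: [0.558, -0.257, 0.0854]
ee_rot: [-3.141, -0.0, 1.289]
wrist_force: [0.1, 0.5, -0.0]
width: 0.034
finger_force: 0.0
pos [ 0.558  -0.257   0.0854] rpy [-180.    -0.    73.9] shift [-0.0004  0.0002  0.0014] F [ 0.1  0.5 -0. ] 0.0339786466164761 4.05
```

```bash
python3 -m crank '[[0.9,[0,0,0.001],[0,0,0]],[0.9,[0,0,0],[0,0,0]],[0.9,[0,0,0],[0,0,0]],[0.9,[0,0,0],[0,0,0]],[0.9,[0,0,0],[0,0,0]]]'
python3 d.py .558 -.2575 .084
python3 - <<'E'
from h import *
from scipy.spatial.transform import Rotation as Ro
o=robot.get_obs();R=Ro.from_euler('xyz',o["ee_rot"]).as_matrix()
p=o["tool_pos"];c=np.array([.49,-.25]);v=p[:2]-c;r=np.hypot(*v);b=np.degrees(np.arctan2(v[1],v[0]));print(r,b)
prev=v
for a in np.linspace(b,74,17)[1:]:
    n=.07*np.array([np.cos(np.radians(a)),np.sin(np.radians(a))]);print(round(a,1),(R.T@np.r_[n-prev,0]).round(4));prev=n
E
```

```text
time: 4.55
tool_pos: [0.5593, -0.2574, 0.0843]
ee_rot: [3.139, -0.0, 1.29]
wrist_force: [5.2, -1.6, -4.1]
width: 0.0149
finger_force: 30.0
pos [ 0.5593 -0.2574  0.0843] rpy [179.8  -0.   73.9] shift [-0.0005 -0.0012  0.0003] F [ 5.2 -1.6 -4.1] 0.014887141740948255 4.55
0.06971635441357443 -6.101202532444697
-1.1 [ 0.006 -0.001 -0.   ]
3.9 [ 0.0058 -0.0018 -0.    ]
8.9 [ 0.0056 -0.0023 -0.    ]
13.9 [ 0.0054 -0.0028 -0.    ]
18.9 [ 0.0052 -0.0033 -0.    ]
23.9 [ 0.0048 -0.0037 -0.    ]
28.9 [ 0.0045 -0.0041 -0.    ]
33.9 [ 0.0041 -0.0045 -0.    ]
39.0 [ 0.0037 -0.0049 -0.    ]
44.0 [ 0.0033 -0.0052 -0.    ]
49.0 [ 0.0028 -0.0054 -0.    ]
54.0 [ 0.0023 -0.0057 -0.    ]
59.0 [ 0.0018 -0.0058 -0.    ]
64.0 [ 0.0013 -0.006  -0.    ]
69.0 [ 0.0008 -0.0061 -0.    ]
74.0 [ 0.0003 -0.0061 -0.    ]
```

```bash
python3 -m crank '[[0.9,[0.006,-0.0005,0],[0,0,0]],[0.9,[0.006,-0.0015,0],[0,0,0]],[0.9,[0.0055,-0.0025,0],[0,0,0]],[0.9,[0.0055,-0.003,0],[0,0,0]],[0.9,[0.005,-0.0035,0],[0,0,0]],[0.9,[0.005,-0.0035,0],[0,0,0]],[0.9,[0.0045,-0.004,0],[0,0,0]],[0.9,[0.004,-0.0045,0],[0,0,0]]]'
python3 d.py .5495 -.2126 .084
```

```text
time: 5.35
tool_pos: [0.5524, -0.2099, 0.0844]
ee_rot: [3.131, -0.004, 1.291]
wrist_force: [15.4, 1.2, -8.2]
width: 0.0157
finger_force: 30.0
pos [ 0.5524 -0.2099  0.0844] rpy [179.4  -0.2  74. ] shift [-0.0034 -0.0021  0.0003] F [15.4  1.2 -8.2] 0.01572651325611488 5.35
```

```bash
python3 -m crank '[[0.9,[0.004,-0.003,0],[0,0,0]],[0.9,[0.0035,-0.0045,0],[0,0,0]],[0.9,[0.003,-0.005,0],[0,0,0]],[0.9,[0.0025,-0.0055,0],[0,0,0]]]'
python3 d.py .5495 -.2126 .084
```

```text
time: 5.75
tool_pos: [0.539, -0.1898, 0.0843]
ee_rot: [3.132, -0.009, 1.292]
wrist_force: [16.1, 7.6, -6.8]
width: 0.015
finger_force: 30.0
pos [ 0.539  -0.1898  0.0843] rpy [179.4  -0.5  74.1] shift [-0.0191  0.0163  0.0003] F [16.1  7.6 -6.8] 0.014957983398836505 5.75
```

```bash
python3 - <<'E'
from h import *
s=vision.snapshot("wrist");c=cv2.resize(s["color"][20:260,200:440],None,fx=2,fy=2)[...,::-1]
t=vision.snapshot("scene")["color"][210:370,150:370]; t=cv2.resize(t,None,fx=1.45,fy=3/1.0*.5)[...,::-1]
t=cv2.resize(t,(320,240));o=np.zeros((480,800,3),np.uint8);o[:,:480]=c;o[:240,480:]=t
cv2.imwrite("pics/g1.png",o)
E
```

```text
(no output)
```

View pics/g1.png

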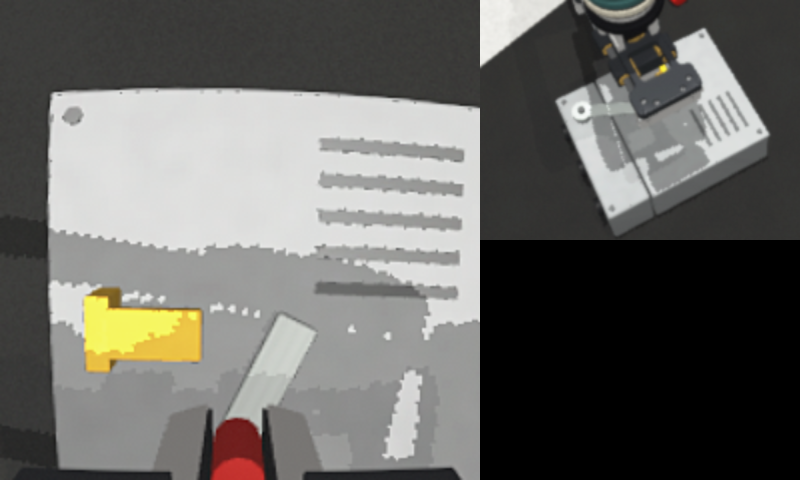

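The wrist view shows the knob held between the pads at crop (238,430) and the hook tip centred at (299,322), still short of the catch mouth at (200,335). I'll locate the tip and knob by ray.

```bash
python3 - <<'E'
from h import *
s=vision.snapshot("wrist")
R=np.array(s["R"]);o=-R.T@s["t"];f=s["fx"]
def ray(u,v,z):
    a=np.array([u-s["cx"],v-s["cy"]]);r=np.hypot(*a);th=r/f
    d=R.T@np.r_[np.sin(th)*a/r,np.cos(th)];return (o+d*(z-o[2])/d[2]).round(4)
P=lambda x,y,z:ray(x/2+200,y/2+20,z)
print("tip",P(299,322,.071),"armL/R",P(281,313,.071),P(226,418,.071),P(317,331,.071),P(278,408,.071))
print("catch",P(97,332,.082),P(200,335,.082),"case edge",P(52,95,.06),P(57,440,.06))
m=red(s);k,l,st,ce=cv2.connectedComponentsWithStats(m)
for i in range(1,k):
    if st[i,4]>60: print(st[i],ray(*ce[i],.1),ray(ce[i][0],st[i,1],.075))
E
```

```text
tip [ 0.5654 -0.1629  0.071 ] armL/R [ 0.5606 -0.1585  0.071 ] [ 0.5342 -0.1872  0.071 ] [ 0.5702 -0.1673  0.071 ] [ 0.5516 -0.1887  0.071 ]
catch [ 0.5052 -0.1467  0.082 ] [ 0.5352 -0.1563  0.082 ] case edge [ 0.508  -0.0672  0.06  ] [ 0.4718 -0.1826  0.06  ]
[  69   65   91   46 2344] [ 0.4456 -0.0611  0.1   ] [ 0.433  -0.0356  0.075 ]
[305 229  28  44 984] [ 0.5364 -0.1916  0.1   ] [ 0.538  -0.1869  0.075 ]
```

The arm now bears about 48°. The knob sits about 6 mm off-centre in the pads, so I'll open slightly, recentre and regrip.

```bash
python3 -m crank '[[0.65,[0,0,0],[0,0,0]],[0.65,[0,0,0],[0,0,0]],[0.65,[0,0,0],[0,0,0]],[0.65,[0,0,0],[0,0,0]]]'
python3 d.py .536 -.1955 .084
```

```text
time: 6.3
tool_pos: [0.5333, -0.1936, 0.0844]
ee_rot: [-3.141, 0.0, 1.289]
wrist_force: [-0.5, 0.2, 0.4]
width: 0.0329
finger_force: 0.0
pos [ 0.5333 -0.1936  0.0844] rpy [-180.     0.    73.9] shift [-0.0011  0.0031  0.0004] F [-0.5  0.2  0.4] 0.0329122540710538 6.3
```

```bash
python3 -m crank '[[0.65,[-0.001,0.003,0],[0,0,0]],[0.9,[0,0,0],[0,0,0]],[0.9,[0,0,0],[0,0,0]],[0.9,[0,0,0],[0,0,0]],[0.9,[0,0,0],[0,0,0]]]'
python3 - <<'E'
from h import *
from scipy.spatial.transform import Rotation as Ro
o=robot.get_obs();print(o["tool_pos"],o["wrist_force"],o["width"])
R=Ro.from_euler('xyz',o["ee_rot"]).as_matrix()
c=np.array([.489,-.2476]);v=o["tool_pos"][:2]-c;b=np.degrees(np.arctan2(v[1],v[0]));print(np.hypot(*v),b)
for a in np.linspace(b,76,7)[1:]:
    n=.07*np.array([np.cos(np.radians(a)),np.sin(np.radians(a))]);print(round(a,1),(R.T@np.r_[n-v,0]).round(4));v=n
E
```

```text
time: 6.8
tool_pos: [0.5362, -0.1953, 0.0844]
ee_rot: [-3.141, 0.0, 1.289]
wrist_force: [-1.1, -0.0, 0.6]
width: 0.0151
finger_force: 30.0
[ 0.5362228  -0.19526746  0.08443807] [-1.08297748 -0.03434273  0.57317366] 0.015096103155605653
0.07048891855787351 47.93816688800648
52.6 [ 0.0018 -0.0054  0.    ]
57.3 [ 0.0019 -0.0054  0.    ]
62.0 [ 0.0014 -0.0055  0.    ]
66.6 [ 0.0009 -0.0056  0.    ]
71.3 [ 0.0005 -0.0057  0.    ]
76.0 [ 0.     -0.0057  0.    ]
```

Force is near zero and the knob bears 47.9°, so the grip is well centred now.

```bash
python3 -m crank '[[0.9,[0.002,-0.0055,0],[0,0,0]],[0.9,[0.002,-0.0055,0],[0,0,0]],[0.9,[0.0015,-0.0055,0],[0,0,0]],[0.9,[0.001,-0.0055,0],[0,0,0]],[0.9,[0,0,0],[0,0,0]]]'
python3 d.py .5083 -.1803 .084
```

```text
time: 7.3
tool_pos: [0.5182, -0.1814, 0.0845]
ee_rot: [3.138, -0.003, 1.291]
wrist_force: [4.6, 2.1, -2.3]
width: 0.0154
finger_force: 30.0
pos [ 0.5182 -0.1814  0.0845] rpy [179.8  -0.2  73.9] shift [-0.0017 -0.0098  0.0004] F [ 4.6  2.1 -2.3] 0.01541299297424287 7.3
```

```bash
python3 -m crank '[[0.9,[0.0005,-0.005,0],[0,0,0]],[0.9,[0,-0.003,0],[0,0,0]],[0.9,[0,-0.002,0],[0,0,0]],[0.9,[0,0,0],[0,0,0]]]'
python3 d.py .5083 -.1803 .084;  python3 -m crank '[[0.9,[0,-0.002,0],[0,0,0]],[0.9,[0,-0.002,0],[0,0,0]],[0.9,[0,0,0],[0,0,0]]]'
python3 d.py .5083 -.1803 .084
```

```text
time: 7.7
tool_pos: [0.5115, -0.1782, 0.0845]
ee_rot: [3.133, -0.004, 1.291]
wrist_force: [12.2, 1.4, -6.3]
width: 0.0154
finger_force: 30.0
pos [ 0.5115 -0.1782  0.0845] rpy [179.5  -0.2  74. ] shift [-0.003  -0.0025  0.0005] F [12.2  1.4 -6.3] 0.01535200427674705 7.7
time: 8.0
tool_pos: [0.5114, -0.178, 0.0846]
ee_rot: [3.124, -0.005, 1.291]
wrist_force: [21.8, -0.2, -13.1]
width: 0.0154
finger_force: 30.0
pos [ 0.5114 -0.178   0.0846] rpy [179.   -0.3  74. ] shift [-0.003  -0.0024  0.0006] F [ 21.8  -0.2 -13.1] 0.015429214868887457 8.0
```

It has met a firm stop, with no motion as the force went from 12 to 22 N. I'll check by camera that the hook is home.

```bash
python3 - <<'E'
from h import *
s=vision.snapshot("wrist");c=cv2.resize(s["color"][60:240,210:410],None,fx=3,fy=3)[...,::-1]
cv2.imwrite("pics/g2.png",c)
E
```

```text
(no output)
```

View pics/g2.png

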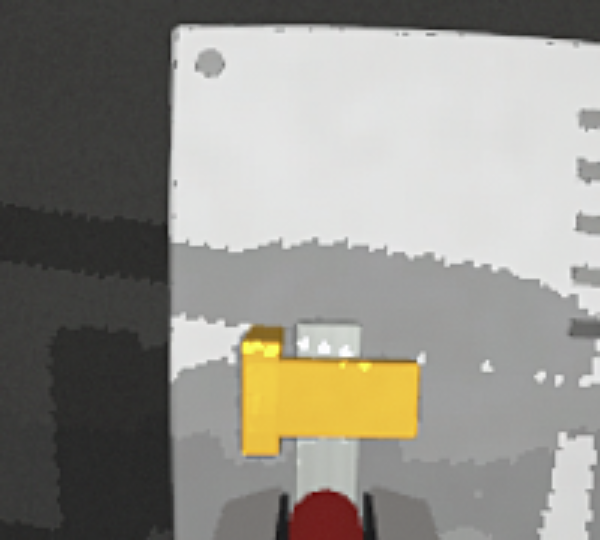

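The hook end lies under the catch's lip, parallel to the case's left edge, showing beyond the lip at (328,340) and below it at (328,470). I'll release, back off upward and check again.

```bash
python3 -m crank '[[0.5,[0,0,0],[0,0,0]],[0.5,[0,0,0],[0,0,0]],[0.5,[0,0,0],[0,0,0]],[0.5,[0,0,0],[0,0,0]],[0.5,[0,0,0],[0,0,0]]]'
python3 -m crank '[[0.5,[0,0,-0.02],[0,0,0]],[0.5,[0,0,-0.03],[0,0,0]],[0.5,[0,0,-0.03],[0,0,0]],[0.5,[-0.04,0,-0.03],[0,0,0]],[0.5,[-0.04,0,0],[0,0,0]],[0.5,[-0.04,0,0],[0,0,0]],[0.5,[0,0,0],[0,0,0]]]'
python3 - <<'E'
from h import *
s=vision.snapshot("wrist")
R=np.array(s["R"]);o=-R.T@s["t"];f=s["fx"]
def ray(u,v,z):
    a=np.array([u-s["cx"],v-s["cy"]]);r=np.hypot(*a);th=r/f
    d=R.T@np.r_[np.sin(th)*a/r,np.cos(th)];return (o+d*(z-o[2])/d[2])
m=red(s);k,l,st,ce=cv2.connectedComponentsWithStats(m)
for i in range(1,k):
    if st[i,4]>60: p=ray(*ce[i],.1);print(ce[i],p.round(4),np.degrees(np.arctan2(p[1]+.2476,p[0]-.489)))
cv2.imwrite("pics/w3.png",s["color"][...,::-1])
E
```

```text
time: 8.55
tool_pos: [0.5032, -0.1784, 0.0845]
ee_rot: [-3.141, 0.0, 1.289]
wrist_force: [0.2, -0.9, -0.1]
width: 0.0462
finger_force: 0.0
time: 9.25
tool_pos: [0.4685, -0.2978, 0.1944]
ee_rot: [-3.141, 0.002, 1.283]
wrist_force: [0.8, 0.5, 0.8]
width: 0.0466
finger_force: 0.0
[180.81766382   5.5014245 ] [ 0.3957 -0.0771  0.1   ] 118.69073483926655
[326.62214984  63.        ] [ 0.5093 -0.1821  0.1   ] 72.74662062747092
```

View pics/w3.png

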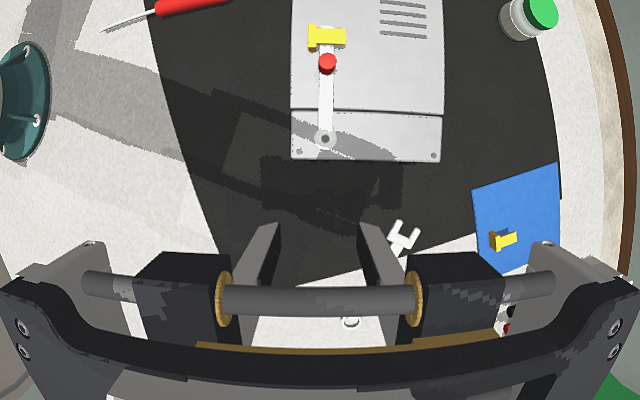

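The hook lies from the pivot (325,139) up under the catch (325,36), parallel to the case's left edge. The knob at (327,63) bears 73°, against about 74° for fully closed. The gripper is clear, so I'm handing in.

```bash
python3 -c "
from bench import robot
print(robot.close_job())"
```

```text
the job is handed in; nothing more can be done
None
```

I swung the grey case's hook closed against its stop under the yellow catch and let go of the knob. The blue case's hook was not touched, and the job was handed in at about 9 s (no verdict came back).

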